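Lock the last cutting wheel onto the pasta cutter shaft

ROBOT

A 7-joint arm with a two-finger parallel gripper is mounted at the origin on the work surface. World frame = base frame: x ahead of the robot, y to its left, z up, the work surface at z = 0. Lengths are in m, angles in rad, forces in N, time in s.
With the tool pointing down it reaches from about 0.425 to 0.925 m from the base axis. Payload 6.8 kg.
Tool frame: the origin (TCP) lies on the mounting face of the last link; the fingertips stand 173 mm ahead of it and the grasp point (between the pads) lies 155 mm ahead of it (grip_point_offset is the distance from the TCP to the grasp point, in m); x points along the fingers, z is the direction in which the jaws open and shut, and the axes are right-handed (so a half turn about x gives the same grasp; the last joint's range is limited). The gripper opens to 85 mm and grips with 20 to 120 N. Pads are 22 mm wide; open, the fingers measure 114 mm over their backs; the gripper's body (76 mm by 85 mm) begins 54 mm behind the grasp point. The pads swing forward as they close: fully open they stand 13 mm farther back than shut.
Start: joints at [-1.399, 0.477, 0.022, 1.555, -0.011, 1.109, -0.083], TCP at [0.186, 0.649, 0.405] pointing down, gripper open.
Joint ranges: [-2.96, 2.96], [-0.34, 2.1], [-1.41, 1.46], [0.24, 2.44], [-1.37, 4.51], [0.17, 1.92], [-2.96, 2.96]. Speed limits (rad/s): [2.39, 2.39, 3.14, 3.14, 3.14, 3.14, 3.14].

INTERFACE

Orientations are given as a rotation vector (axis times angle).
In Python, from bench import * gives the robot as it stands. The module is installed in compiled form; this text tells all that it offers.
- The arm moves only by the tool servo_tool, never from a script. Its argument "motion" is a list of rows, each a list of 5 numbers: the shift along the tool's x, y, z in m, then the turn about the tool's x in degrees, then the gripper command: -1 is fully open, 1 is shut, values between are in proportion. In form: [[dx, dy, dz, turn, fingers], ...]. A call has 1 to 8 rows; each row is the pose to reach, as a shift and turn from the pose measured when the call began, along the tool's axes at that moment; what a row does not reach only later rows make up. A row lasts 1/10 s, in which the tool goes at most 50 mm and 8.59 degrees, less where a joint would pass 70% of its speed; a pose out of reach is approached as far as the arm can. A call with a gripper value outside its range is refused whole. The fingers move at their own pace and stop on an object; "force" is the grip in N (left out, the last holds). Time passes only in rows, so rows that repeat a pose let the fingers close. It gives the time, the measured TCP pose, the force and the opening at its end, in the units of the state.
- get_obs(): the state, without advancing time (a new reading comes with each control period).
- grab_frame(name): name is "scene" or "top" or "wrist"; returns the picture (420x560x3 uint8, red, green, blue); there is no depth.
- camera_params(name): a dict with "mtx" (3x3 intrinsics, pixels), "world_to_cam" (4x4, takes a point from world to camera coordinates); the wrist camera has in their place "T_tool_cam" (4x4, takes a point from camera to tool coordinates, whose origin is the TCP and whose axes are the tool frame's). Camera axes: x right, y down, z forward; pixel columns grow to the right and rows downward; lengths in m; the calibration is good to about 2 mm. A picture is of the moment at which its call begins: read the wrist's pose just before it. camera_params takes no time and is no camera call.
- hand_in(): hands the job in, once; it reports no verdict.
The state is a dict: "clock": time; "joints": joint angles; "qvel": joint speeds; "tau": joint torques, N m; "tcp_pos": TCP position; "orientation": TCP orientation; "contact_force": force on the tool from outside, world axes, zero at the start; "moment": the same for the moment, N m; "grip_width": finger opening in m.
Only numpy, scipy, OpenCV 4.12 (cv2) and the standard library are available. Lean on these libraries where they do the work, as an engineer would, in place of code of your own. Each camera call takes 0.05 s, during which the arm holds its last target. There are 200 camera calls.

TASK

Finish assembling the pasta cutter shaft that stands upright in the white block: slide the loose cutting wheel onto the shaft, disc side down, so that it rests on the spring washer above the wheels already there, and let it go. Then slide the knurled steel locking collar onto the shaft's end and push it down, with the wheel and the washer, until the sprung balls click into it and it stays down by itself; press firmly but never ram it, and leave the other things where they are.

Things in the scene. Friction and masses are not known exactly. Their poses are not given: they have to be found in the camera images.
- block: White plastic assembly block, 110 x 110 x 35 mm, fixed to the table; origin at the centre of its underside, z up. The steel cutter shaft stands upright in its middle and cannot move. Its drive end sits in the block to a depth that differs each time: everything on the shaft stands higher than its nominal level by d, 0 to 10 mm, which is not measured.
- shaft_foot (a point): Point on the shaft's line at the block's top face, z up along the shaft. Nominal levels above it, each plus d: two fitted cutting wheels (like the loose one) 10 to 40 and 40 to 70 mm; wave spring and brass washer, whose top is at 87 mm when free; 22 mm diameter journal to 103 mm, tapering to a 16 mm diameter nose at 107 mm; nose to 150 mm, its last 7 mm tapering to 9 mm diameter.
- wheel_mid (a point): Centre of the loose cutting wheel, on its axis, half-way up (15 mm above its underside). A white hub 33 mm in diameter, 30 mm high, with a through bore of 23.4 mm, carries at its foot a steel cutting disc 68 mm in diameter, 4 mm thick. It lies on the disc, hub upward, z up. 80 to 145 g.
- collar_mid (a point): Centre of the locking collar, on its axis, half-way up (16 mm above its underside). Knurled steel sleeve 32 mm in diameter, 32 mm high, through bore 17.4 mm, with a groove for the balls inside, 6 to 14 mm above the underside. Stands chamfered end down, z up, the way it goes onto the shaft. 65 to 120 g. Standing on the wheel's hub, its centre is 31 mm above the wheel's.
- balls (a point): Point on the shaft's line at the NOMINAL level of the two sprung balls (120 mm above shaft_foot; truly higher by d), which stick out 2.8 mm on opposite sides of the nose. The wheel's bore clears them. The collar meets them with its underside about 121 mm above shaft_foot: resistance climbs to 12 to 20 N, falls to half or less as they are pressed in, and they snap into its groove some 9 mm lower.
- washer (a joint): How far the brass pressure washer (33 mm diameter, 4 mm thick, on a wave spring round the journal) is pressed down, in m: 0 when free, 0.005 to 0.006 under the clicked collar, 0.0075 solid. Its spring pushes back with 13 N at first, 17 N just before it is solid; a collar that has not clicked rides up again. The loose wheel alone does not press it down.
- spacer_mid (a point): Centre of a spare white plastic spacer tube standing on end, 33 mm in diameter, 48 mm high, bore 23.4 mm; not needed.
- bowl: Steel bowl, 136 mm across, 50 mm high; not needed.
- brush: Pastry brush lying flat; not needed.
- stamp: Turned wooden ravioli stamp, 52 mm in diameter, 64 mm high; not needed.
- scraper: Steel bench scraper lying flat, 75 x 120 mm, 20 mm high at its wooden handle; not needed.
- shaker: Aluminium flour shaker, 68 mm in diameter, 115 mm high; not needed.
Mind the look-alikes: they are no part of the job. What is shaped like the part that bears collar_mid but purple or yellow is not meant. What is shaped like the part that bears wheel_mid but blue is not meant.

How it is judged:
By the outcome, as a careful person would: the job done as asked, in the order asked, and still so for the second after the job is handed in, with the robot touching nothing.
It also fails if it takes over 72 s, if anything falls off the work surface, if the arm or the gripper's body presses on something with over 40 N, if the wrist force passes 120 N, or if a joint passes its speed limit or range.

## Working session

There is one attempt and no reset: what is moved stays moved. The work goes in short steps, Python scripts to look and compute and a tool call to move; the robot and the scene stay as the last step left them, time stands still between calls to the robot, and variables do not carry over. Pictures are saved under pics/ and viewed, about 8 in all and at most 12, crops included, and the job is handed in when it is done.

Besides the shell and the picture viewer there is one more tool, called after "Emit:" as a command line: name --pt "numbers of a row" for each row, then --argument value for the rest. servo_tool: Moves the arm, as the interface text tells. Its arguments: {"type":"object","properties":{"motion":{"type":"array","items":{"type":"array","items":{"type":"number"}}},"force":{"type":"number"}},"required":["motion"]}

```bash
mkdir -p pics; cat > h.py <<'E'
from bench import *
import numpy as np, cv2
from scipy.spatial.transform import Rotation as R
def ray(name,uv,obs=None):
    p=camera_params(name); K=np.array(p["mtx"])
    d=np.linalg.inv(K)@np.array([uv[0],uv[1],1.])
    if name=="wrist":
        T=np.eye(4);T[:3,:3]=R.from_rotvec(obs["orientation"]).as_matrix();T[:3,3]=obs["tcp_pos"]
        C=T@np.array(p["T_tool_cam"])
    else: C=np.linalg.inv(np.array(p["world_to_cam"]))
    return C[:3,3],C[:3,:3]@d
def at_z(name,uv,z,obs=None):
    o,d=ray(name,uv,obs); return o+d*(z-o[2])/d[2]
def proj(name,P,obs=None):
    p=camera_params(name);K=np.array(p["mtx"])
    if name=="wrist":
        T=np.eye(4);T[:3,:3]=R.from_rotvec(obs["orientation"]).as_matrix();T[:3,3]=obs["tcp_pos"]
        W=np.linalg.inv(T@np.array(p["T_tool_cam"]))
    else: W=np.array(p["world_to_cam"])
    q=K@(W[:3,:3]@np.array(P)+W[:3,3]); return q[:2]/q[2]
def save(name,fn,crop=None,s=1):
    o=get_obs(); im=grab_frame(name)[:,:,::-1]
    if crop: im=im[crop[1]:crop[3],crop[0]:crop[2]]
    cv2.imwrite("pics/"+fn,cv2.resize(im,None,fx=s,fy=s,interpolation=cv2.INTER_CUBIC)); return o
E
python3 - <<'E'
from h import *
a=grab_frame("scene");b=grab_frame("top")
cv2.imwrite("pics/s.png",cv2.resize(a[:,:,::-1],None,fx=1.42,fy=1.42));cv2.imwrite("pics/t.png",cv2.resize(b[:,:,::-1],None,fx=1.42,fy=1.42))
o=get_obs();print(o);print(R.from_rotvec(o["orientation"]).as_matrix().round(3))
for n in("scene","top"):print(ray(n,(280,210)))
E
```

```text
{'clock': 0.1, 'joints': array([-1.39909785,  0.47771474,  0.02231231,  1.55633995, -0.01149666,
        1.1092963 , -0.08309029]), 'qvel': array([-0.00105927, -0.00269442,  0.00043406, -0.0018956 , -0.00043242,
       -0.00098129, -0.00090245]), 'tau': array([ 4.23722799e-03, -5.97761822e+01,  1.61374949e+00, -2.81954151e+01,
        1.28315753e-02,  5.07014774e-03,  3.34112633e-05]), 'tcp_pos': array([0.18631638, 0.64852097, 0.40382926]), 'orientation': array([-1.00176404,  1.3299118 ,  0.99999287]), 'contact_force': array([0.27087008, 0.11350637, 0.31873238]), 'moment': array([-0.05238772, -0.01665904, -0.01662586]), 'grip_width': 0.08547304061132505}
[[-0.    -0.961  0.276]
 [-0.002  0.276  0.961]
 [-1.    -0.    -0.002]]
(array([ 1.20218611, -0.56888749,  0.81894113]), array([-0.58570041,  0.49802807, -0.63948379]))
(array([ 0.41160206, -0.01796127,  0.98897202]), array([ 1.72984273e-01,  7.96675194e-04, -9.84986956e-01]))
```

View pics/s.png

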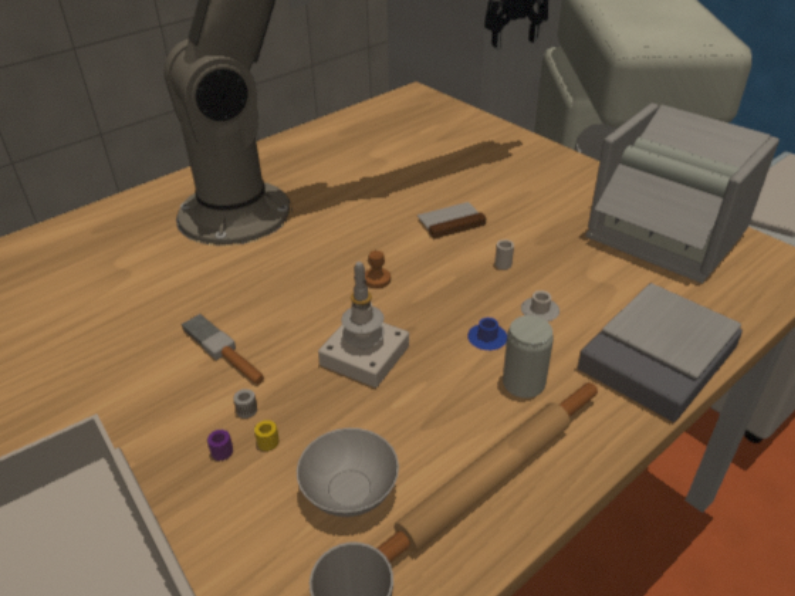

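View pics/t.png

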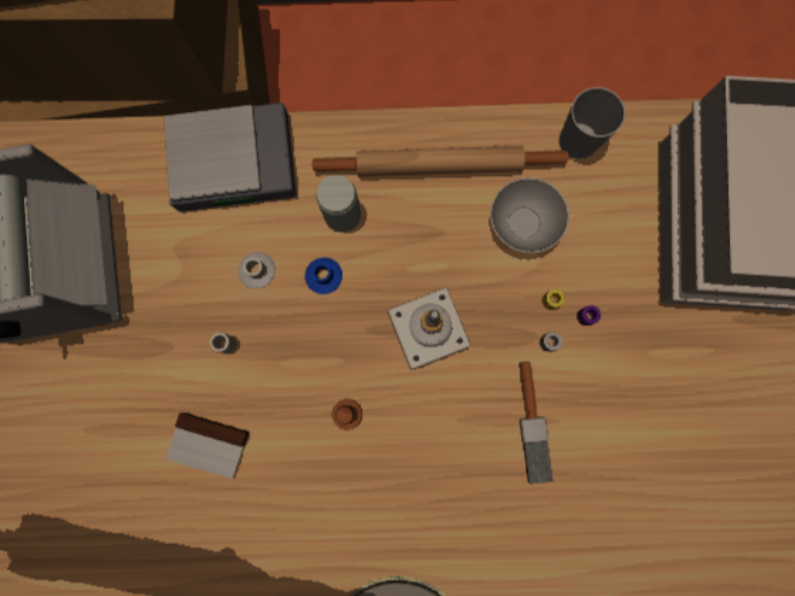

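The scene and top views show the silver loose wheel at top ≈(257,269), the steel collar at (551,341), the block at (429,329) with the shaft tip at (432,315), and the blue, yellow and purple look-alikes. I'll enlarge crops of these.

```bash
python3 - <<'E'
from h import *
b=grab_frame("top")[:,:,::-1];a=grab_frame("scene")[:,:,::-1]
# top crops 66x50 px x6 -> 396x300
f=lambda im,x,y:cv2.resize(im[y:y+50,x:x+66],None,fx=6,fy=6,interpolation=cv2.INTER_CUBIC)
T=np.vstack([np.hstack([f(b,148,165),f(b,355,215)]),np.hstack([f(b,270,203),f(a,223,180)])])
cv2.imwrite("pics/c.png",T)
for n,uv,z in(("wheel disc",(257/1.42,270/1.42),.004),("collar",(551/1.42,341/1.42),.032),("block",(429/1.42,329/1.42),.035),("tip",(432/1.42,315/1.42),.19)):print(n,at_z("top",uv,z).round(4))
E
```

```text
wheel disc [0.6432 0.233  0.004 ]
collar [ 0.4988 -0.2738  0.032 ]
block [ 0.5246 -0.0689  0.035 ]
tip [ 0.5262 -0.0656  0.19  ]
```

View pics/c.png

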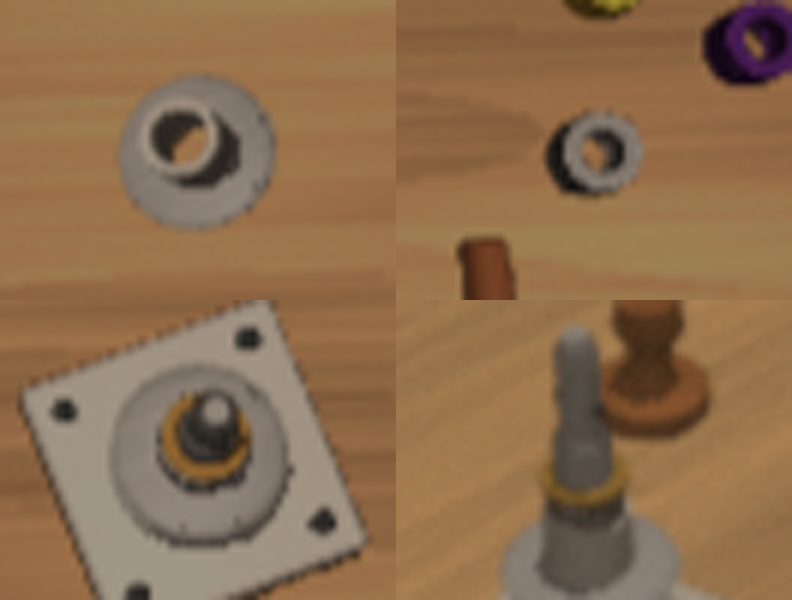

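Crops: wheel disc centre is near (181,190) px and the collar top near (389,240), so the estimates hold. I'll approach the wheel now and refine with the wrist camera.

Emit:
servo_tool --pt "0 -0.04 -0.02 0 -1" --pt "0 -0.08 -0.04 0 -1" --pt "0 -0.12 -0.06 0 -1" --pt "0 -0.16 -0.08 0 -1" --pt "0 -0.2 -0.1 0 -1" --pt "0 -0.24 -0.12 0 -1" --pt "0 -0.28 -0.14 0 -1" --pt "0 -0.32 -0.16 0 -1"

```text
clock: 1.0
tcp_pos: [0.4508, 0.405, 0.4043]
orientation: [-1.001, 1.329, 1.0]
contact_force: [0.2, 0.4, -0.2]
grip_width: 0.0857
```

```bash
cat > go.py <<'E'
from h import *
import sys
# target TCP world xyz -> tool shift
def shift(P):
    o=get_obs();M=R.from_rotvec(o["orientation"]).as_matrix()
    return (M.T@(np.array(P)-o["tcp_pos"])).round(4)
if __name__=="__main__":
    o=get_obs();M=R.from_rotvec(o["orientation"]).as_matrix()
    print(o["clock"],o["tcp_pos"].round(4),"jawdir",M[:,2].round(3),o["joints"].round(2),o["contact_force"].round(1),o["grip_width"])
    if len(sys.argv)>3:print(shift([float(v) for v in sys.argv[1:4]]))
E
python3 go.py 0.643 0.233 0.34; python3 -c "
from h import *
print(np.array(camera_params('wrist')['T_tool_cam']).round(3),camera_params('wrist')['mtx'])
print(at_z('top',(323/1.42,275/1.42),.004))"
```

```text
1.0 [0.4508 0.405  0.4043] jawdir [ 0.276  0.961 -0.001] [-0.93  0.36  0.12  1.73 -0.05  1.05  0.5 ] [ 0.2  0.4 -0.2] 0.08565024293929933
[ 0.0644 -0.2322 -0.1122]
[[ 0.    -0.32   0.947  0.031]
 [ 0.001 -0.947 -0.32   0.083]
 [ 1.     0.001  0.    -0.001]
 [ 0.     0.     0.     1.   ]] [[366.86652353   0.         280.422244  ]
 [  0.         366.86652353 205.307846  ]
 [  0.           0.           1.        ]]
[0.63049842 0.11467155 0.004     ]
```

Emit:
servo_tool --pt "0.01 -0.04 -0.02 0 -1" --pt "0.02 -0.08 -0.04 0 -1" --pt "0.03 -0.12 -0.06 0 -1" --pt "0.04 -0.16 -0.08 0 -1" --pt "0.05 -0.2 -0.1 0 -1" --pt "0.065 -0.232 -0.112 0 -1" --pt "0.065 -0.232 -0.112 0 -1"

```text
clock: 1.7
tcp_pos: [0.6457, 0.2272, 0.337]
orientation: [-0.999, 1.336, 0.992]
contact_force: [-1.1, -1.8, -0.4]
grip_width: 0.0853
```

```bash
python3 go.py; python3 -c "
from h import *
o=save('wrist','w1.png',None,1.42)
print(proj('wrist',[.643,.233,.03],o)*1.42,proj('wrist',[.643,.233,.004],o)*1.42)"
```

```text
1.7 [0.6457 0.2272 0.337 ] jawdir [ 0.284  0.959 -0.006] [-0.56  0.56  0.18  1.6  -0.11  0.99  0.94] [-1.1 -1.8 -0.4] 0.08526767884273916
[411.28742671 266.8579973 ] [410.52277308 254.87488764]
```

View pics/w1.png

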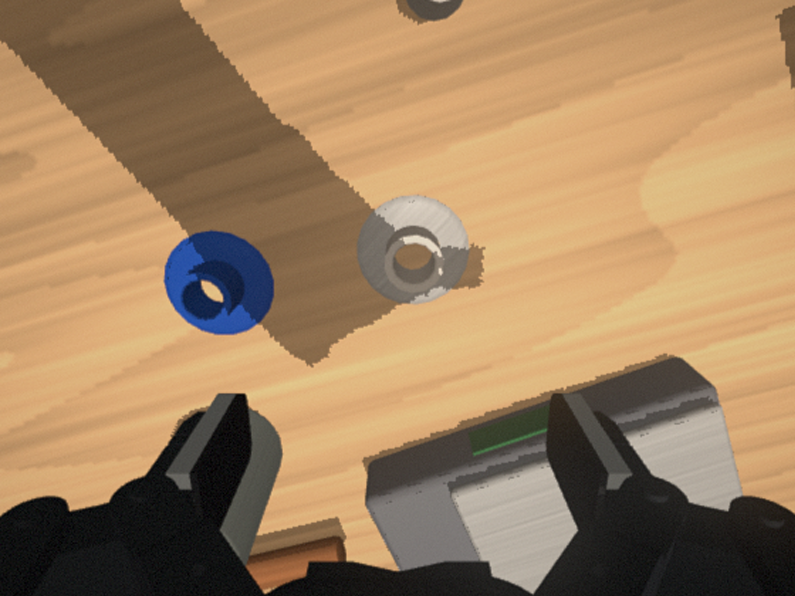

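The wrist view shows the silver wheel with its disc centre at (413,250) and its hub top at (413,261). The blue look-alike is at (219,283).

```bash
python3 - <<'E'
from h import *
o=get_obs();print(o["qvel"].round(3),o["tcp_pos"])
o['tcp_pos']=np.array(o['tcp_pos'])
for uv,z in(((413.5,250),.004),((413,261),.03)):print(at_z('wrist',(uv[0]/1.42,uv[1]/1.42),z,o))
E
python3 go.py 0.645 0.236 0.215
```

```text
[-0.048 -0.033 -0.051  0.004 -0.012  0.007 -0.013] [0.64409111 0.23018253 0.33784258]
[0.63894869 0.23923143 0.004     ]
[0.63842338 0.23845452 0.03      ]
1.75 [0.6441 0.2302 0.3378] jawdir [ 0.281  0.96  -0.004] [-0.56  0.56  0.18  1.6  -0.11  1.    0.94] [-0.  -0.4 -0. ] 0.0854585018614274
[0.1228 0.0007 0.0063]
```

Emit:
servo_tool --pt "0.03 -0.001 0.007 0 -1" --pt "0.06 0.002 0.007 0 -1" --pt "0.07 0.004 0.007 0 -1" --pt "0.07 0.004 0.007 0 -1" --pt "0.07 0.004 0.007 0 -1"

```text
clock: 2.25
tcp_pos: [0.6422, 0.2385, 0.2692]
orientation: [-1.0, 1.332, 0.996]
contact_force: [1.2, 0.4, -0.1]
grip_width: 0.0856
```

```bash
python3 go.py; python3 -c "
from h import *
o=save('wrist','w2.png',None,1.42);np.save('o2',[o['tcp_pos'],o['orientation']])
print(proj('wrist',[.641,.2365,.03],o)*1.42,proj('wrist',[.641,.2365,.004],o)*1.42)"
```

```text
2.25 [0.6422 0.2385 0.2692] jawdir [ 0.28   0.96  -0.003] [-0.56  0.64  0.16  1.64 -0.12  0.87  0.94] [ 1.2  0.4 -0.1] 0.08557588203932665
[395.61240794 318.50800087] [396.02757714 298.37493594]
```

View pics/w2.png

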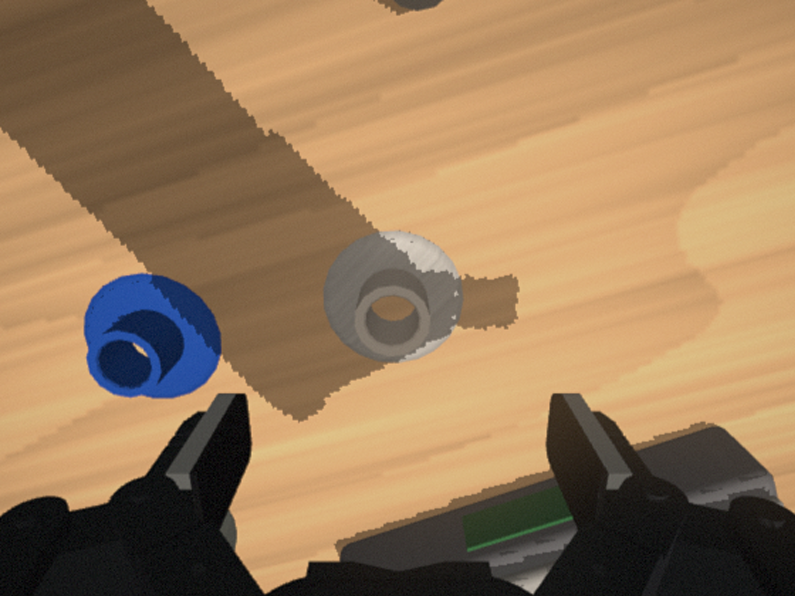

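The wheel's hub top is at (394,320) and its disc at (394,296), within 1 mm of prediction. Next I descend and grip.

```bash
python3 go.py 0.641 0.236 0.179
```

```text
2.3 [0.6426 0.2383 0.2697] jawdir [ 0.28   0.96  -0.002] [-0.56  0.63  0.16  1.64 -0.12  0.87  0.94] [-0.1  0.8  0.1] 0.08568288632311287
[ 0.0907  0.001  -0.0025]
```

Emit:
servo_tool --pt "0.03 0.001 -0.0025 0 -1" --pt "0.06 0.001 -0.0025 0 -1" --pt "0.08 0.001 -0.0025 0 -1" --pt "0.09 0.001 -0.0025 0 -0.4" --pt "0.09 0.001 -0.0025 0 0.0" --pt "0.09 0.001 -0.0025 0 0.2" --pt "0.09 0.001 -0.0025 0 1" --pt "0.09 0.001 -0.0025 0 1" --force 40

```text
clock: 3.1
tcp_pos: [0.6419, 0.2363, 0.1818]
orientation: [-0.999, 1.328, 0.994]
contact_force: [-1.2, -0.9, 6.7]
grip_width: 0.0325
```

Emit:
servo_tool --pt "0 0 0 0 1" --pt "0 0 0 0 1" --pt "0 0 0 0 1"

```text
clock: 3.4
tcp_pos: [0.6418, 0.2363, 0.1818]
orientation: [-0.999, 1.328, 0.995]
contact_force: [-0.3, -0.2, 1.9]
grip_width: 0.0324
```

```bash
python3 go.py 0.641 0.236 0.42
```

```text
3.4 [0.6418 0.2363 0.1818] jawdir [0.28 0.96 0.  ] [-0.54  0.75  0.14  1.68 -0.14  0.72  0.96] [-0.3 -0.2  1.9] 0.032410674465690154
[-2.382e-01 -2.000e-04 -5.000e-04]
```

Emit:
servo_tool --pt "-0.03 0 0 0 1" --pt "-0.07 0 0 0 1" --pt "-0.11 0 0 0 1" --pt "-0.15 0 -0.02 0 1" --pt "-0.19 0 -0.05 0 1" --pt "-0.22 0 -0.09 0 1" --pt "-0.23 -0.005 -0.13 0 1" --pt "-0.23 -0.01 -0.17 0 1"

```text
clock: 4.2
tcp_pos: [0.6028, 0.0691, 0.4143]
orientation: [-1.0, 1.324, 0.993]
contact_force: [0.8, -0.9, -1.8]
grip_width: 0.0323
```

```bash
python3 go.py 0.583 -0.084 0.41;python3 -c "
from h import *
print(at_z('top',(305.2,220.9),.19),at_z('top',(301.7,230.3),.035))
# scene tip: crop (576,332)
print(at_z('scene',((576-396)/6+223-.4,(332-300)/6+180),.19))"
```

```text
4.2 [0.6028 0.0691 0.4143] jawdir [0.28  0.96  0.002] [-0.39  0.36  0.23  1.73 -0.09  1.06  1.15] [ 0.8 -0.9 -1.8] 0.03234098845449309
[ 0.0041 -0.0238 -0.1525]
[ 0.52802893 -0.06766402  0.19      ] [ 0.52800838 -0.06799922  0.035     ]
[ 0.52657004 -0.06848329  0.19      ]
```

Emit:
servo_tool --pt "0.004 -0.01 -0.04 0 1" --pt "0.004 -0.02 -0.08 0 1" --pt "0.004 -0.024 -0.12 0 1" --pt "0.004 -0.024 -0.145 0 1" --pt "0.004 -0.024 -0.152 0 1" --pt "0.004 -0.024 -0.152 0 1"

```text
clock: 4.8
tcp_pos: [0.5829, -0.0844, 0.41]
orientation: [-0.999, 1.325, 0.992]
contact_force: [0.6, 1.0, 0.0]
grip_width: 0.0322
```

```bash
python3 go.py; python3 -c "
from h import *
o=save('wrist','w3.png',None,1.42);np.save('o3',[o['tcp_pos'],o['orientation']])
for z in (.185,.19,.195):print(proj('wrist',[.5275,-.068,z],o)*1.42)
M=R.from_rotvec(o['orientation']).as_matrix()
for x in(.152,.178,.182):print(proj('wrist',o['tcp_pos']+M@[x,0,0],o)*1.42)"
```

```text
4.8 [ 0.5829 -0.0844  0.41  ] jawdir [0.282 0.959 0.002] [-0.18  0.33  0.28  1.78 -0.11  1.04  1.42] [0.6 1.  0. ] 0.03224775328961409
[398.67042324 184.38243388]
[398.71031125 186.22586859]
[398.75227458 188.16521518]
[400.17396912 439.55133342]
[399.89993415 391.47438762]
[399.86483518 385.31659197]
```

View pics/w3.png

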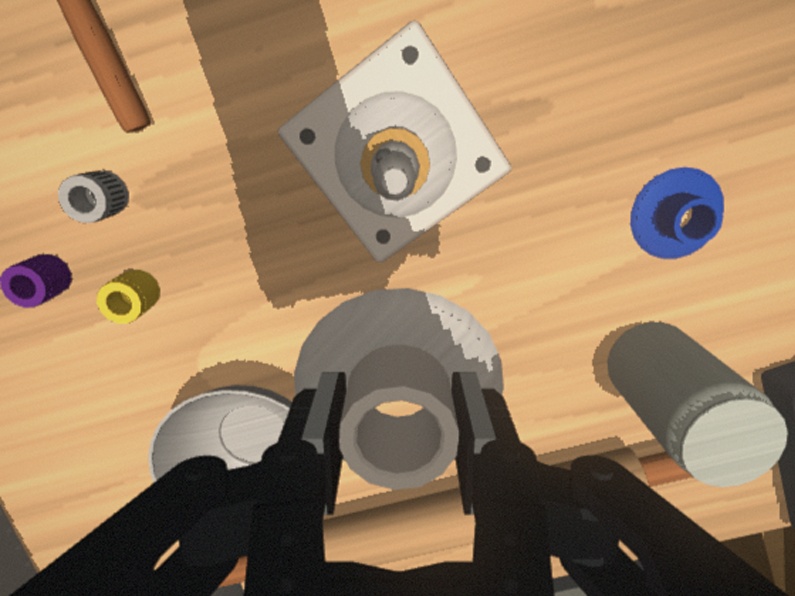

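The tip is at (398,180), the block holes at (410,54), (307,136), (383,236) and (483,164), and the held wheel's hub top at (400,437.5). The wheel is held upright and straight.

```bash
python3 - <<'E'
from h import *
p,r=np.load('o3.npy');o=dict(tcp_pos=p,orientation=r);M=R.from_rotvec(r).as_matrix()
tool=lambda P:(M.T@(P-p)).round(4)
a=(lambda u,v,z:at_z('wrist',(u/1.42,v/1.42),z,o))
H=np.mean([a(*q,.035) for q in((410,54),(307,136),(383,236),(483,164))],0);print('block',H,tool(H))
for z in(.185,.19,.195):P=a(398,180,z);print(z,P,tool(P))
P=a(400,437.5,p[2]-.152);print('hub',P,tool(P))
E
```

```text
block [ 0.52510813 -0.06878366  0.035     ] [ 0.3746  0.0625 -0.0022]
0.185 [ 0.52591079 -0.0677908   0.185     ] [ 0.2246  0.0609 -0.0007]
0.19 [ 0.5253225  -0.06762701  0.19      ] [ 0.2196  0.0615 -0.0007]
0.195 [ 0.5247342  -0.06746322  0.195     ] [ 0.2146  0.0621 -0.0007]
hub [ 0.58340588 -0.08419239  0.25802336] [ 0.152   0.0006 -0.    ]
```

Emit:
servo_tool --pt "0 0.03 0 0 1" --pt "0 0.055 -0.001 0 1" --pt "0 0.061 -0.001 0 1" --pt "0 0.061 -0.001 0 1" --pt "0.02 0.061 -0.001 0 1" --pt "0.04 0.061 -0.001 0 1" --pt "0.06 0.061 -0.001 0 1" --pt "0.06 0.061 -0.001 0 1"

```text
clock: 5.65
tcp_pos: [0.5252, -0.0657, 0.3473]
orientation: [-1.0, 1.326, 0.997]
contact_force: [0.6, 0.2, -1.5]
grip_width: 0.0323
```

```bash
python3 go.py; python3 -c "
from h import *
o=save('wrist','w4.png',(200,220,360,340),5);np.save('o4',[o['tcp_pos'],o['orientation']])
M=R.from_rotvec(o['orientation']).as_matrix();print(M[:,0])
for x in(.152,):print((proj('wrist',o['tcp_pos']+M@[x,0,0],o)-[200,220])*5, (proj('wrist',o['tcp_pos']+M@[x,0.001,0],o)-[200,220])*5)"
```

```text
5.65 [ 0.5252 -0.0657  0.3473] jawdir [0.278 0.96  0.002] [-0.21  0.31  0.26  1.98 -0.1   0.87  1.4 ] [ 0.6  0.2 -1.5] 0.032314868919379826
[ 3.42224479e-03  7.08010752e-04 -9.99993893e-01]
[409.05504536 447.73134915] [409.08550221 436.58622416]
```

View pics/w4.png

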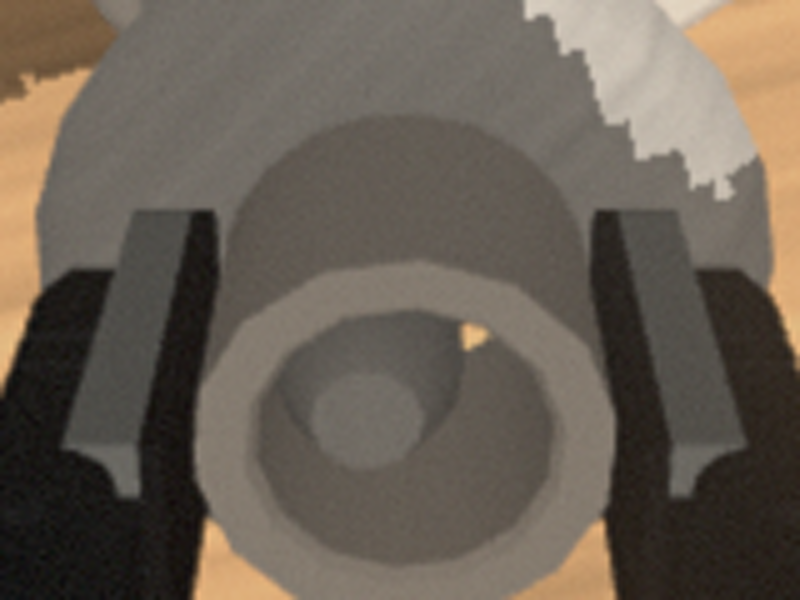

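```bash
python3 go.py 0.5243 -0.0683 0.3473
```

```text
5.7 [ 0.5257 -0.0659  0.3487] jawdir [0.279 0.96  0.002] [-0.21  0.31  0.26  1.97 -0.1   0.87  1.4 ] [ 0.4  0.3 -0.7] 0.03258354569112179
[ 0.0014  0.0007 -0.0027]
```

Emit:
servo_tool --pt "0 0 -0.0028 0 1" --pt "0 0 -0.0028 0 1" --pt "0.008 0 -0.0028 0 1" --pt "0.014 0 -0.0028 0 1" --pt "0.018 0 -0.0028 0 1" --pt "0.018 0 -0.0028 0 1"

```text
clock: 6.3
tcp_pos: [0.5248, -0.0684, 0.33]
orientation: [-1.0, 1.326, 0.996]
contact_force: [0.1, -0.1, -1.1]
grip_width: 0.0321
```

```bash
python3 go.py; python3 -c "
from h import *
o=save('wrist','w5.png',(200,220,360,340),5)"
```

```text
6.3 [ 0.5248 -0.0684  0.33  ] jawdir [0.279 0.96  0.002] [-0.2   0.33  0.26  1.99 -0.11  0.83  1.41] [ 0.1 -0.1 -1.1] 0.032121194170561924
```

View pics/w5.png

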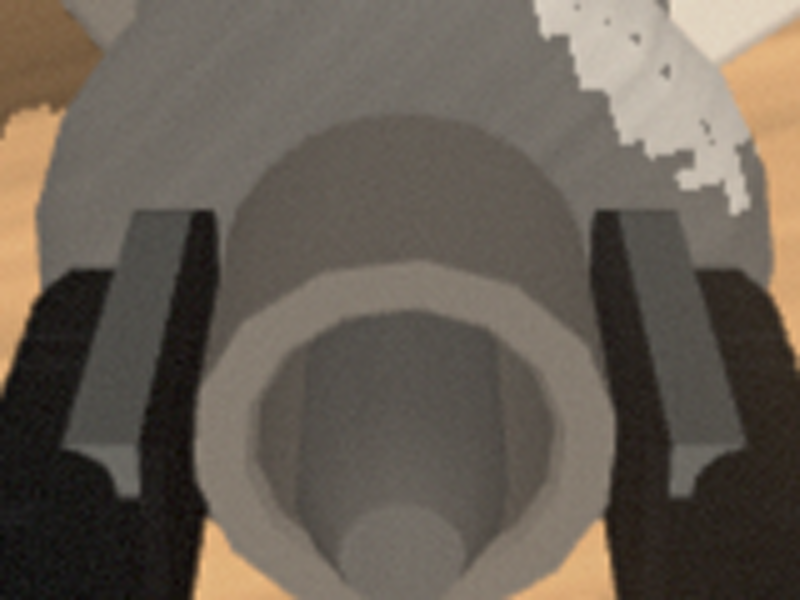

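The nose is now centred laterally in the bore (402 vs 402 px), and the tip centre is at row ≈553 in the crop.

```bash
python3 - <<'E'
from h import *
p=camera_params('wrist');W=np.linalg.inv(p['T_tool_cam']);K=np.array(p['mtx'])
def pr(x,y):
    q=K@(W[:3,:3]@[x,y,0]+W[:3,3]);return (q[:2]/q[2]-[200,220])*5, 5*K[0,0]/q[2]
print('hub',pr(.152,0),pr(.152,.001))
for zt in(.185,.188,.190,.192,.195):print(zt,[(y,pr(.33-zt,y)[0][1].round(1),pr(.33-zt,y)[1].round(2)) for y in(-.001,0,.001,.002)])
for zt in(.188,.190,.192,.195):print('w4',zt,[(y,pr(.348-zt,y)[0][1].round(1),pr(.348-zt,y)[1].round(2)) for y in(-.001,0,.001,.002)])
E
```

```text
hub (array([409.05519453, 447.73477468]), np.float64(12981.30481476081)) (array([409.08565177, 436.58961547]), np.float64(13010.75149564684))
0.185 [(-0.001, np.float64(515.4), np.float64(13588.34)), (0, np.float64(503.9), np.float64(13620.61)), (0.001, np.float64(492.3), np.float64(13653.03)), (0.002, np.float64(480.7), np.float64(13685.6))]
0.188 [(-0.001, np.float64(541.4), np.float64(13880.61)), (0, np.float64(529.7), np.float64(13914.28)), (0.001, np.float64(517.9), np.float64(13948.12)), (0.002, np.float64(506.1), np.float64(13982.12))]
0.19 [(-0.001, np.float64(559.3), np.float64(14082.55)), (0, np.float64(547.5), np.float64(14117.21)), (0.001, np.float64(535.6), np.float64(14152.04)), (0.002, np.float64(523.7), np.float64(14187.04))]
0.192 [(-0.001, np.float64(577.8), np.float64(14290.44)), (0, np.float64(565.9), np.float64(14326.14)), (0.001, np.float64(553.9), np.float64(14362.01)), (0.002, np.float64(541.8), np.float64(14398.06))]
0.195 [(-0.001, np.float64(606.6), np.float64(14614.06)), (0, np.float64(594.4), np.float64(14651.39)), (0.001, np.float64(582.2), np.float64(14
[... 185 characters left out ...]
(379.0), np.float64(12346.94)), (0.002, np.float64(368.2), np.float64(12373.58))]
w4 0.19 [(-0.001, np.float64(414.4), np.float64(12452.16)), (0, np.float64(403.6), np.float64(12479.25)), (0.001, np.float64(392.8), np.float64(12506.46)), (0.002, np.float64(382.0), np.float64(12533.79))]
w4 0.192 [(-0.001, np.float64(428.8), np.float64(12614.43)), (0, np.float64(417.9), np.float64(12642.23)), (0.001, np.float64(407.0), np.float64(12670.16)), (0.002, np.float64(396.1), np.float64(12698.21))]
w4 0.195 [(-0.001, np.float64(451.2), np.float64(12865.92)), (0, np.float64(440.1), np.float64(12894.84)), (0.001, np.float64(429.1), np.float64(12923.9)), (0.002, np.float64(417.9), np.float64(12953.08))]
```

Emit:
servo_tool --pt "0 -0.001 0 0 1" --pt "0 -0.001 0 0 1" --pt "0.004 -0.001 0 0 1" --pt "0.007 -0.001 0 0 1"

```text
clock: 6.75
tcp_pos: [0.5257, -0.0688, 0.323]
orientation: [-1.0, 1.326, 0.996]
contact_force: [-0.9, 0.8, -0.6]
grip_width: 0.0321
```

Emit:
servo_tool --pt "0.003 0 0 0 1" --pt "0.004 0 0 0 1"

```text
clock: 6.95
tcp_pos: [0.5256, -0.0687, 0.3186]
orientation: [-1.0, 1.326, 0.997]
contact_force: [-0.3, -0.7, -0.1]
grip_width: 0.0321
```

Emit:
servo_tool --pt "0.003 0 0 0 1" --pt "0.005 0 0 0 1"

```text
clock: 7.15
tcp_pos: [0.5257, -0.0687, 0.3133]
orientation: [-1.0, 1.326, 0.997]
contact_force: [-1.2, -0.3, -0.5]
grip_width: 0.0319
```

Emit:
servo_tool --pt "0.002 0 0 0 1" --pt "0.004 0 0 0 1"

```text
clock: 7.35
tcp_pos: [0.5257, -0.0687, 0.3094]
orientation: [-0.999, 1.326, 0.997]
contact_force: [-7.1, 0.1, 12.8]
grip_width: 0.0321
```

Emit:
servo_tool --pt "0 0 0 0 0.0" --pt "0 0 0 0 -1" --pt "0 0 0 0 -1" --pt "0 0 0 0 -1" --pt "-0.02 0 0 0 -1" --pt "-0.06 0 0 0 -1" --pt "-0.08 0 0 0 -1" --pt "-0.08 0 0 0 -1"

```text
clock: 8.15
tcp_pos: [0.5265, -0.0691, 0.3926]
orientation: [-1.001, 1.321, 0.993]
contact_force: [1.0, -0.4, -0.3]
grip_width: 0.0856
```

```bash
python3 - <<'E'
from h import *
a=grab_frame('scene')[:,:,::-1];b=grab_frame('top')[:,:,::-1];o=get_obs();w=grab_frame('wrist')[:,:,::-1]
A=cv2.resize(a[170:270,215:315],(400,400),interpolation=cv2.INTER_CUBIC)
B=cv2.resize(w,(400,300));C=cv2.resize(b[205:255,350:417],(400,300),interpolation=cv2.INTER_CUBIC)
cv2.imwrite('pics/v.png',np.hstack([np.vstack([A,np.zeros((200,400,3),np.uint8)]),np.vstack([B,C])]))
print(at_z('top',(389.1,240.),.032))
E
python3 go.py 0.499 -0.275 0.34
```

```text
[ 0.49903083 -0.27642581  0.032     ]
8.3 [ 0.525  -0.0687  0.3887] jawdir [0.279 0.96  0.002] [-0.22  0.26  0.27  1.94 -0.09  0.96  1.39] [ 0.2  0.6 -0.1] 0.08536797886128857
[ 0.0484 -0.0324 -0.2055]
```

View pics/v.png

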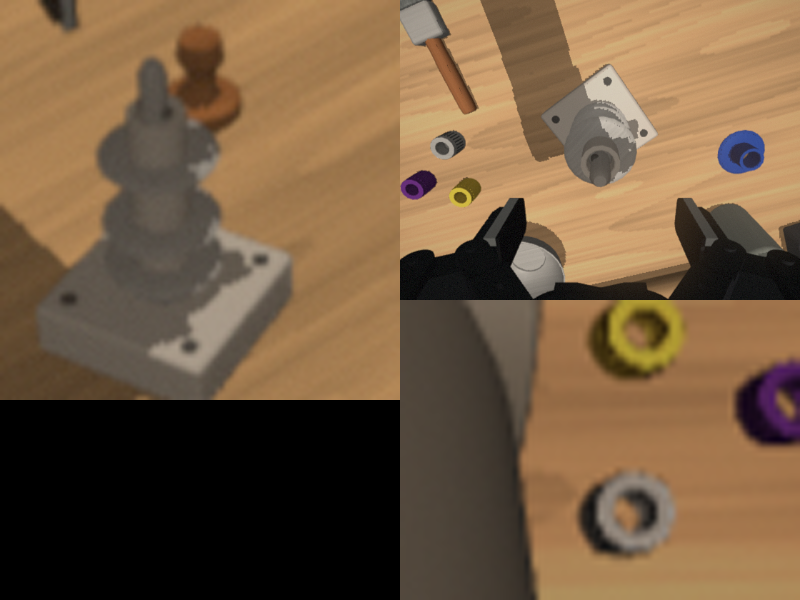

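The wheel sits level above the washer with the nose protruding centrally. Collar in the wrist view is at ≈(59,207). I'll go to it now.

Emit:
servo_tool --pt "-0.01 -0.005 -0.03 0 -1" --pt "-0.01 -0.01 -0.07 0 -1" --pt "-0.01 -0.015 -0.11 0 -1" --pt "0.0 -0.02 -0.15 0 -1" --pt "0.03 -0.025 -0.185 0 -1" --pt "0.06 -0.031 -0.206 0 -1" --pt "0.08 -0.031 -0.206 0 -1" --pt "0.08 -0.031 -0.206 0 -1"

```text
clock: 9.1
tcp_pos: [0.4959, -0.2749, 0.3042]
orientation: [-0.993, 1.332, 1.003]
contact_force: [-0.8, 1.1, 0.0]
grip_width: 0.0854
```

Emit:
servo_tool --pt "0.03 0 0 0 -1" --pt "0.03 0 0 0 -1" --pt "0.03 0 0 0 -1"

```text
clock: 9.4
tcp_pos: [0.4958, -0.2743, 0.2746]
orientation: [-0.993, 1.333, 1.004]
contact_force: [0.3, -0.0, -0.7]
grip_width: 0.0849
```

```bash
python3 go.py; python3 -c "
from h import *
o=save('wrist','w6.png',None,1.42);np.save('o6',[o['tcp_pos'],o['orientation']])
print(proj('wrist',[.4988,-.2765,.032],o)*1.42,proj('wrist',[.4988,-.2765,.00],o)*1.42)"
```

```text
9.4 [ 0.4958 -0.2743  0.2746] jawdir [0.279 0.96  0.002] [ 0.14  0.48  0.33  1.94 -0.22  0.76  1.88] [ 0.3 -0.  -0.7] 0.08494214252437046
[395.30294121 328.27799971] [395.52030093 303.83171705]
```

View pics/w6.png

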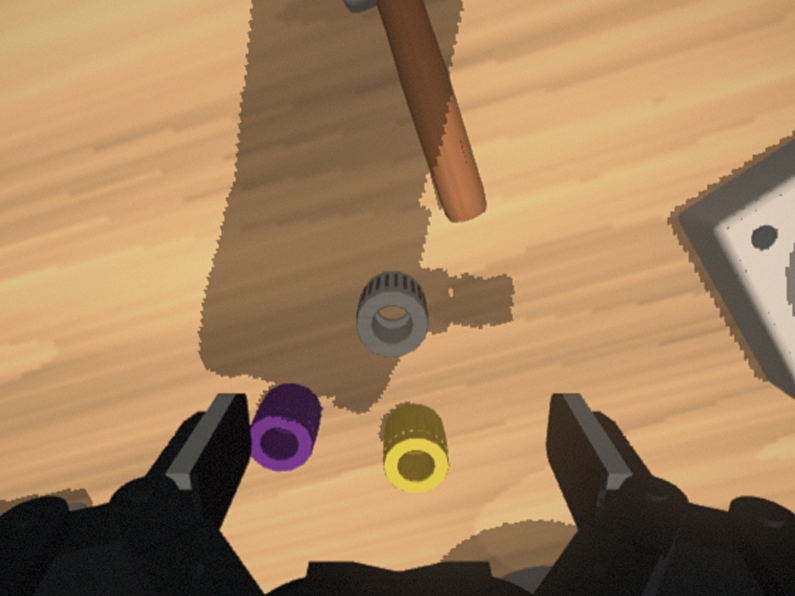

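The collar top is at (393,323), purple at (282,443) and yellow at (416,465).

```bash
python3 - <<'E'
from h import *
p,r=np.load('o6.npy');o=dict(tcp_pos=p,orientation=r);M=R.from_rotvec(r).as_matrix()
for n,u,v in(('c',393,323),('p',282,443),('y',416,465)):
    P=at_z('wrist',(u/1.42,v/1.42),.032,o);print(n,P,(M.T@(P-p)).round(4))
E
python3 go.py
```

```text
c [ 0.49612887 -0.27677086  0.032     ] [ 0.2425 -0.0027 -0.0028]
p [ 0.54009929 -0.34449094  0.032     ] [ 0.242  -0.0639 -0.0556]
y [ 0.56974668 -0.28679832  0.032     ] [ 0.242  -0.0762  0.0081]
9.45 [ 0.4962 -0.2746  0.2754] jawdir [0.279 0.96  0.002] [ 0.14  0.48  0.33  1.94 -0.22  0.76  1.88] [ 0.7  0.2 -0.3] 0.08520077061274901
```

Emit:
servo_tool --pt "0.03 -0.0025 -0.003 0 -1" --pt "0.06 -0.0025 -0.003 0 -1" --pt "0.085 -0.0025 -0.003 0 -1" --pt "0.096 -0.0025 -0.003 0 -0.4" --pt "0.096 -0.0025 -0.003 0 0.0" --pt "0.096 -0.0025 -0.003 0 0.2" --pt "0.096 -0.0025 -0.003 0 1" --pt "0.096 -0.0025 -0.003 0 1" --force 110

```text
clock: 10.25
tcp_pos: [0.4982, -0.2783, 0.1815]
orientation: [-0.996, 1.33, 1.0]
contact_force: [-0.5, 1.2, 6.9]
grip_width: 0.0298
```

Emit:
servo_tool --pt "0 0 0 0 1" --pt "0 0 0 0 1" --pt "0 0 0 0 1"

```text
clock: 10.55
tcp_pos: [0.4983, -0.2784, 0.182]
orientation: [-0.996, 1.329, 1.0]
contact_force: [-0.5, -0.6, -0.6]
grip_width: 0.0295
```

```bash
python3 go.py 0.583 -0.084 0.40
```

```text
10.55 [ 0.4983 -0.2784  0.182 ] jawdir [0.28  0.96  0.002] [ 0.2   0.63  0.26  1.97 -0.28  0.58  1.94] [-0.5 -0.6 -0.6] 0.029489793055770326
[-0.2176 -0.0267  0.2107]
```

Emit:
servo_tool --pt "-0.04 0 0 0 1" --pt "-0.08 0 0 0 1" --pt "-0.12 -0.003 0.01 0 1" --pt "-0.16 -0.006 0.04 0 1" --pt "-0.2 -0.008 0.08 0 1" --pt "-0.218 -0.008 0.12 0 1" --pt "-0.218 -0.008 0.16 0 1" --pt "-0.218 -0.008 0.19 0 1"

```text
clock: 11.35
tcp_pos: [0.5598, -0.0956, 0.4014]
orientation: [-0.998, 1.326, 1.001]
contact_force: [-0.0, 0.1, -1.6]
grip_width: 0.0292
```

```bash
python3 go.py 0.5636 -0.0797 0.395
```

```text
11.35 [ 0.5598 -0.0956  0.4014] jawdir [0.277 0.961 0.003] [-0.2   0.31  0.33  1.84 -0.12  1.01  1.46] [-0.   0.1 -1.6] 0.029208185056552524
[0.0065 0.0008 0.0163]
```

Emit:
servo_tool --pt "0.004 0.001 0.015 0 1" --pt "0.006 0.001 0.017 0 1" --pt "0.006 0.001 0.017 0 1" --pt "0.006 0.001 0.017 0 1" --pt "0.006 0.001 0.017 0 1"

```text
clock: 11.85
tcp_pos: [0.5632, -0.081, 0.3954]
orientation: [-0.996, 1.328, 0.998]
contact_force: [-0.6, -0.6, -0.9]
grip_width: 0.0297
```

```bash
python3 go.py; python3 -c "
from h import *
o=save('wrist','w7.png',(200,160,360,345),3.2);np.save('o7',[o['tcp_pos'],o['orientation']])
print(o['tcp_pos'])"
```

```text
11.85 [ 0.5632 -0.081   0.3954] jawdir [0.28  0.96  0.003] [-0.22  0.32  0.32  1.84 -0.12  1.    1.43] [-0.6 -0.6 -0.9] 0.029721339853513953
[ 0.56315974 -0.08104252  0.39542644]
```

View pics/w7.png

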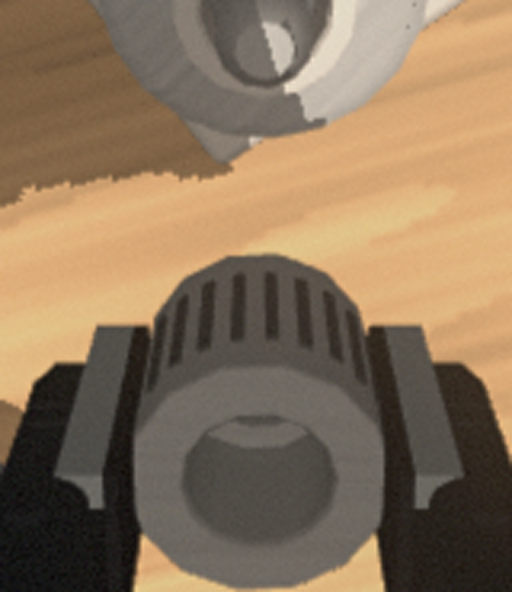

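Tip centre is at (266,51) in the crop; the collar's top face is at (260,477). It is held straight.

```bash
python3 - <<'E'
from h import *
p,r=np.load('o7.npy');M=R.from_rotvec(r).as_matrix();print(M[:,0])
T=np.array(camera_params('wrist')['T_tool_cam']);K=np.array(camera_params('wrist')['mtx'])
def tx(u,v,x,c=(200,160),s=3.2):
    d=T[:3,:3]@np.linalg.inv(K)@[u/s+c[0]-.35,v/s+c[1]-.35,1];return (T[:3,3]+d*(x-T[0,3])/d[0]).round(4)
print('collar',tx(260,477,.150),tx(260,480,.150))
for zt in(.189,.190,.191,.192):print(zt,tx(266,51,p[2]-zt))
# wheel w4-type hub in same way
print('hub w5',tx(402,438,.152,(200,220),5),'tip w5',[ (zt,tx(402,553,.33-zt,(200,220),5)) for zt in(.190,.191,.192)])
E
```

```text
[ 0.00115578  0.00232408 -0.99999663]
collar [ 0.15    0.0017 -0.0004] [ 0.15    0.0013 -0.0004]
0.189 [0.2064 0.0394 0.0006]
0.19 [0.2054 0.0397 0.0006]
0.191 [0.2044 0.0399 0.0005]
0.192 [0.2034 0.0402 0.0005]
hub w5 [ 0.152   0.001  -0.0007] tip w5 [(0.19, array([ 0.14  , -0.0003, -0.0007])), (0.191, array([ 0.139 ,  0.0005, -0.0007])), (0.192, array([ 0.138 ,  0.0012, -0.0007]))]
```

Emit:
servo_tool --pt "0 0.025 0.001 0 1" --pt "0 0.038 0.001 0 1" --pt "0 0.038 0.001 0 1" --pt "0 0.038 0.001 0 1" --pt "0.01 0.038 0.001 0 1" --pt "0.017 0.038 0.001 0 1" --pt "0.017 0.038 0.001 0 1"

```text
clock: 12.6
tcp_pos: [0.5269, -0.069, 0.3768]
orientation: [-0.996, 1.33, 1.0]
contact_force: [-0.4, 0.5, -0.6]
grip_width: 0.029
```

```bash
python3 go.py .5263 -.0690 .378
```

```text
12.6 [ 0.5269 -0.069   0.3768] jawdir [0.28  0.96  0.002] [-0.25  0.28  0.31  1.94 -0.11  0.94  1.41] [-0.4  0.5 -0.6] 0.029005558208048544
[-0.0012  0.0006 -0.0001]
```

Emit:
servo_tool --pt "0.003 0.0004 0 0 1" --pt "0.006 0.0004 0 0 1" --pt "0.009 0.0004 0 0 1"

```text
clock: 12.9
tcp_pos: [0.5266, -0.0689, 0.3675]
orientation: [-0.996, 1.33, 1.0]
contact_force: [-0.3, -0.1, -0.5]
grip_width: 0.0294
```

Emit:
servo_tool --pt "0.003 0 0 0 1" --pt "0.006 0 0 0 1"

```text
clock: 13.1
tcp_pos: [0.5266, -0.0689, 0.3613]
orientation: [-0.996, 1.33, 1.0]
contact_force: [0.4, 0.4, -0.4]
grip_width: 0.0292
```

Emit:
servo_tool --pt "0.004 0 0 0 1" --pt "0.008 0 0 0 1" --pt "0.012 0 0 0 1" --pt "0.015 0 0 0 1"

```text
clock: 13.5
tcp_pos: [0.5265, -0.0688, 0.3459]
orientation: [-0.996, 1.33, 1.0]
contact_force: [-0.0, -1.5, -1.0]
grip_width: 0.0292
```

Emit:
servo_tool --pt "0.0015 0 0 0 1" --pt "0.003 0 0 0 1"

```text
clock: 13.7
tcp_pos: [0.5266, -0.0689, 0.343]
orientation: [-0.996, 1.33, 1.0]
contact_force: [-3.1, 0.2, 8.9]
grip_width: 0.0294
```

Contact with the balls as predicted. I'll keep pressing in small steps.

Emit:
servo_tool --pt "0.001 0 0 0 1" --pt "0.002 0 0 0 1"

```text
clock: 13.9
tcp_pos: [0.5269, -0.0693, 0.3423]
orientation: [-0.996, 1.329, 0.999]
contact_force: [-4.1, 1.3, 15.6]
grip_width: 0.0297
```

Emit:
servo_tool --pt "0.001 0 0 0 1" --pt "0.002 0 0 0 1"

```text
clock: 14.1
tcp_pos: [0.5271, -0.0695, 0.3418]
orientation: [-0.995, 1.328, 0.999]
contact_force: [-4.9, 0.8, 13.9]
grip_width: 0.0294
```

Emit:
servo_tool --pt "0.001 0 0 0 1" --pt "0.002 0 0 0 1"

```text
clock: 14.3
tcp_pos: [0.5271, -0.0695, 0.3413]
orientation: [-0.995, 1.327, 0.999]
contact_force: [-6.0, 1.2, 13.1]
grip_width: 0.0293
```

Emit:
servo_tool --pt "0.002 0 0 0 1" --pt "0.004 0 0 0 1"

```text
clock: 14.5
tcp_pos: [0.527, -0.0696, 0.3386]
orientation: [-0.994, 1.327, 0.999]
contact_force: [-6.5, 0.6, 16.5]
grip_width: 0.0296
```

Emit:
servo_tool --pt "0.002 0 0 0 1" --pt "0.004 0 0 0 1"

```text
clock: 14.7
tcp_pos: [0.527, -0.0698, 0.3361]
orientation: [-0.993, 1.326, 0.999]
contact_force: [-5.4, 0.8, 11.1]
grip_width: 0.0296
```

Emit:
servo_tool --pt "0.002 0 0 0 1" --pt "0.004 0 0 0 1"

```text
clock: 14.9
tcp_pos: [0.5269, -0.0699, 0.3332]
orientation: [-0.993, 1.326, 0.999]
contact_force: [-7.5, 0.8, 17.9]
grip_width: 0.0294
```

Emit:
servo_tool --pt "0.002 0 0 0 1" --pt "0.004 0 0 0 1"

```text
clock: 15.1
tcp_pos: [0.527, -0.0701, 0.3318]
orientation: [-0.992, 1.325, 1.0]
contact_force: [-16.1, 2.3, 44.0]
grip_width: 0.0294
```

Pressed solid: 44 N, and 11 mm past ball contact. I'll ease off and see whether it stays down.

Emit:
servo_tool --pt "-0.0015 0 0 0 1" --pt "-0.0025 0 0 0 1" --pt "-0.0025 0 0 0 1"

```text
clock: 15.4
tcp_pos: [0.5268, -0.0701, 0.3343]
orientation: [-0.992, 1.326, 1.0]
contact_force: [-3.5, -0.2, 4.7]
grip_width: 0.0294
```

Emit:
servo_tool --pt "0 0 0 0 0" --pt "0 0 0 0 -1" --pt "0 0 0 0 -1" --pt "0 0 0 0 -1" --pt "-0.02 0 0 0 -1" --pt "-0.05 0 0 0 -1" --pt "-0.08 0 0 0 -1" --pt "-0.08 0 0 0 -1"

```text
clock: 16.2
tcp_pos: [0.5281, -0.0712, 0.4183]
orientation: [-0.994, 1.319, 0.995]
contact_force: [0.6, -0.4, -0.1]
grip_width: 0.0856
```

```bash
python3 go.py;python3 - <<'E'
from h import *
a=grab_frame('scene')[:,:,::-1]
o=get_obs();np.save('o8',[o['tcp_pos'],o['orientation']]);w=grab_frame('wrist')[:,:,::-1]
A=cv2.resize(a[165:265,225:290],(390,600),interpolation=cv2.INTER_CUBIC)
B=cv2.resize(w[150:300,230:330],(400,600),interpolation=cv2.INTER_CUBIC)
cv2.imwrite('pics/v2.png',np.hstack([A,B]))
# predicted scene rows (crop px) of points on shaft line
for z in(.1905,.184,.179,.1525,.1225):print(z,((proj('scene',[.527,-.068,z])-[225,165])*6).round(1))
E
```

```text
16.2 [ 0.5281 -0.0712  0.4183] jawdir [0.282 0.959 0.009] [-0.25  0.23  0.32  1.9  -0.09  1.02  1.39] [ 0.6 -0.4 -0.1] 0.08555364888440958
0.1905 [167.4 120.8]
0.184 [168.3 135.7]
0.179 [169. 147.]
0.1525 [172.7 205.9]
0.1225 [176.7 270.4]
```

View pics/v2.png

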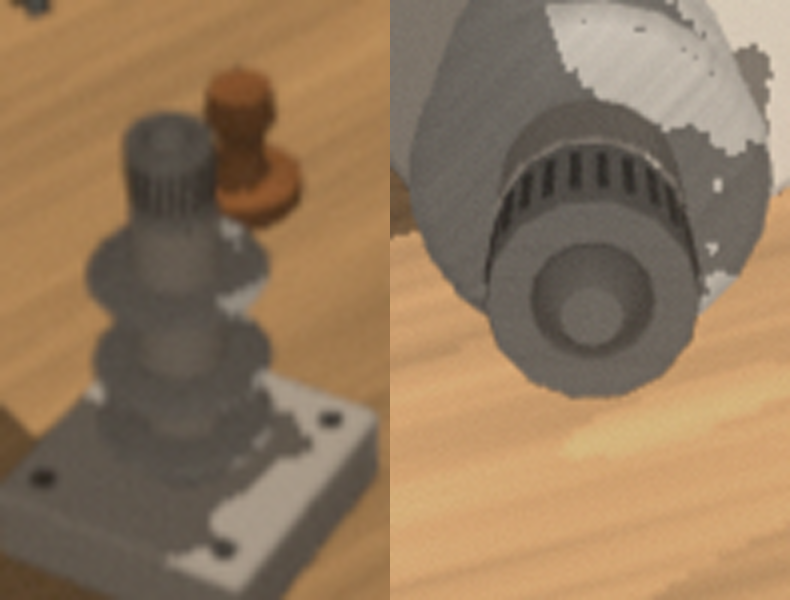

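The assembly stands level. In the wrist crop the tip is at (591,317) inside the bore, whose centre is at (593,300). I'll work out the collar's level from that.

```bash
python3 - <<'E'
from h import *
p,r=np.load('o8.npy');o=dict(tcp_pos=p,orientation=r)
f=lambda P:((proj('wrist',P,o)-[230,150])*4+[390,0]).round(1)
for z in(.1835,.1845,.186,.188,.1895,.1905,.1525,.1225):
    q=[.5262,-.0687,z];c=f(q);print(z,c,'32mm width',(f([.5262+.016*.28,-.0687+.016*.96,z])-f([.5262-.016*.28,-.0687-.016*.96,z]))[0])
E
python3 go.py
```

```text
0.1835 [594.1 302.1] 32mm width 216.39999999999998
0.1845 [594.2 304.6] 32mm width 217.29999999999995
0.186 [594.3 308.5] 32mm width 218.70000000000005
0.188 [594.4 313.7] 32mm width 220.79999999999995
0.1895 [594.6 317.7] 32mm width 222.20000000000005
0.1905 [594.6 320.4] 32mm width 223.30000000000007
0.1525 [592.3 232.8] 32mm width 190.60000000000002
0.1225 [590.9 179.9] 32mm width 171.0
16.3 [ 0.5269 -0.0707  0.4148] jawdir [0.281 0.96  0.008] [-0.25  0.23  0.32  1.9  -0.09  1.02  1.39] [-0.8  1.4 -0.4] 0.08534449485036329
```

The tip stands ≈6.5 mm above the collar's top, as it should when clicked; an unclicked collar would show about 1 mm. Handing in.

```bash
python3 -c "
from bench import *
print(hand_in())"
```

```text
the job is handed in; nothing more can be done
None
```

The job is handed in, about 16 s into the 72 s allowed. The silver wheel is on the shaft, disc side down and resting on the washer, and the steel collar is pressed down over it and holds by itself.

- **Pressing:** the collar met the balls at about 16 N. The force then fell to 11 N, and I stopped when the washer went solid at 44 N on the wrist. The limit is 120 N.
- **Final check:** after I let go and backed away, the shaft tip stood about 6.5 mm above the collar's top in the wrist picture. That is the clicked level; unclicked it would show about 1 mm. The scene view agreed to within about 1 mm, and the wheel and collar stood level.
- **Disagreements:** the top camera put the shaft about 2 mm away from where the wrist camera did. I went by the wrist camera, and both parts went on cleanly. Judging the tip's height by its apparent size in the pictures gave readings 2–5 mm out, so I relied on its position instead.
- **Not checked:** I took no last picture of the whole bench. I felt no unexpected contact, and I moved nothing else on purpose.

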